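# Put the doming set away in its fitted inserts

## Task

Put the doming set away: lay each of the three steel punches lengthwise and fully down in the insert cut for its size (the smallest punch in the smallest pocket, and so on), and set the steel doming cube upright, fully down in the square pocket. Leave the grooved swage block and the little anvil where they stand.

Things in the scene. Friction and masses are not known exactly. Their poses are not given: they have to be found in the camera images.
- doming_cube: doming block: a plain grey steel cube, 56 mm on every side, with round hollow cups in its faces, about 0.85 kg; stands on the bench. Origin: centre of its underside; z up, x and y square to its sides. Can be gripped across either pair of sides.
- small_punch: the small of three steel doming punches of like shape, lying on its side: square shank 12 x 12 mm with a ball of 12 mm diameter at one end, 58 mm long overall. Origin: middle of its length, on its axis, 6 mm above what it lies on; x runs along it towards the ball, z up. Grip it across the shank at the origin; the shank runs from the blunt end to 10 mm past it.
- middle_punch: the middle of three steel doming punches of like shape, lying on its side: square shank 18 x 18 mm with a ball of 18 mm diameter at one end, 76 mm long overall. Origin: middle of its length, on its axis, 9 mm above what it lies on; x runs along it towards the ball, z up. Grip it across the shank at the origin; the shank runs from the blunt end to 10 mm past it.
- large_punch: the large of three steel doming punches of like shape, lying on its side: square shank 26 x 26 mm with a ball of 26 mm diameter at one end, 94 mm long overall. Origin: middle of its length, on its axis, 13 mm above what it lies on; x runs along it towards the ball, z up. Grip it across the shank at the origin; the shank runs from the blunt end to 10 mm past it.
- small_insert: Wooden drawer insert, fixed on the bench, 122 (x) x 92 (y) x 14 mm high; blue felt pocket floor 5 mm above the bench. Origin: below the pocket's centre, at bench height; z up. Its pocket, for the small punch, is 70 mm long along x and 26 mm wide along y; a channel as deep, 42 mm wide, open at both ends, crosses its middle along y as room for the fingers.
- middle_insert: Wooden drawer insert, fixed on the bench, 122 (x) x 92 (y) x 14 mm high; blue felt pocket floor 5 mm above the bench. Origin: below the pocket's centre, at bench height; z up. Its pocket, for the middle punch, is 88 mm long along x and 32 mm wide along y; a channel as deep, 42 mm wide, open at both ends, crosses its middle along y as room for the fingers.
- large_insert: Wooden drawer insert, fixed on the bench, 122 (x) x 92 (y) x 14 mm high; blue felt pocket floor 5 mm above the bench. Origin: below the pocket's centre, at bench height; z up. Its pocket, for the large punch, is 106 mm long along x and 40 mm wide along y; a channel as deep, 42 mm wide, open at both ends, crosses its middle along y as room for the fingers.
- cube_insert: Wooden drawer insert, fixed on the bench, 122 (x) x 92 (y) x 14 mm high; blue felt pocket floor 5 mm above the bench. Origin: below the pocket's centre, at bench height; z up. Its pocket is 70 x 70 mm square, sides along x and y, for the doming cube; it has no channel.
- swage_block: bystander: grey steel block 42 x 86 x 42 mm with half-round grooves; not part of the set. Origin: centre of its underside.
- stake_anvil: bystander: small two-horned steel anvil, 70 mm high, on a round foot of 63 mm; not part of the set. Origin: centre of its underside.

How it is judged:
At the end, for the whole second after the job is handed in: Each punch lies on the felt of its own pocket (underside within 2.5 mm of the felt, middle within 14 mm of the centre, lengthwise within 0.3 rad, ball either way); the cube stands level on the felt of the square pocket (within 14 mm); all released and at rest (horizontal distance between small_punch and small_insert below 0.014 m and angle between the x axis of small_punch and the x axis of small_insert, either way round below 0.3 rad and z of small_punch in the frame of small_insert between 0.009 and 0.0135 m and linear speed of each of small_punch, middle_punch, large_punch, doming_cube below 0.01 m/s and horizontal distance between middle_punch and middle_insert below 0.014 m and angle between the x axis of middle_punch and the x axis of middle_insert, either way round below 0.3 rad and z of middle_punch in the frame of middle_insert between 0.012 and 0.0165 m and horizontal distance between large_punch and large_insert below 0.014 m and angle between the x axis of large_punch and the x axis of large_insert, either way round below 0.3 rad and z of large_punch in the frame of large_insert between 0.016 and 0.0205 m and horizontal distance between doming_cube and cube_insert below 0.014 m and angle between doming_cube's own z axis and vertical below 0.06 rad and z of doming_cube in the frame of cube_insert below 0.0075 m); the robot touches nothing.
It fails at once if the swage block or the anvil is pushed more than 20 mm or tipped over (distance of any of swage_block, stake_anvil from where it was at the start of the episode above 0.02 m or angle between any of swage_block, stake_anvil's own z axis and vertical above 0.5 rad).
It also fails if it takes over 112 s, if anything falls off the work surface, if the arm or the gripper's body presses on something with over 40 N, if the wrist force passes 120 N, or if a joint passes its speed limit or range.

## Robot

A 7-joint arm with a two-finger parallel gripper is mounted at the origin on a cart in front of the work surface, level with it; the furniture and walls round the work are solid. World frame = base frame: x ahead of the robot, y to its left, z up, the work surface at z = 0. Lengths are in m, angles in rad, forces in N, time in s.
With the tool pointing down it reaches from about 0.35 to 0.9 m from the base axis. Payload 8.1 kg.
Tool frame: the origin (TCP) lies at the very end of the fingers, on their centre line; the grasp point (between the pads) lies 19 mm behind it (grasp_offset is the distance from the TCP to the grasp point, in m); z points along the fingers, y is the line along which they close (so a half turn about z gives the same grasp; the last joint's range is limited). The gripper opens to 92 mm and grips with 3 to 60 N. Pads are 19 mm wide; open, the fingers measure 130 mm over their backs; the gripper's body (75 mm by 190 mm) begins 47 mm behind the grasp point.
Start: joints at [-1.443, 0.434, 0.025, 1.573, -0.012, 1.134, -0.075], TCP at [0.143, 0.608, 0.227] pointing down, gripper open.
Joint ranges: [-2.62, 2.62], [-0.44, 2.09], [-1.27, 1.32], [0.08, 2.57], [-1.32, 4.46], [0.12, 2], [-2.74, 2.74]. Speed limits (rad/s): [2.22, 2.22, 3.01, 3.01, 3.14, 3.14, 3.14].

## Interface

Orientations are given as a rotation vector (axis times angle).
In Python, from cell import observe, get_image, camera_params, sign_off, silhouettes, grasp_offset gives the robot as it stands. The module is installed in compiled form; this text tells all that it offers.
- The arm moves only by the tool jog_arm, never from a script. Its argument "motion" is a list that holds one entry, the list of rows, each a list of 7 numbers: the shift along the tool's x, y, z in m, then the turn, a rotation vector about the tool's x, y, z in rad, then the closure, from -1 (fully open) to 1 (shut), so that 0 is half open. In form: [[[dx, dy, dz, wx, wy, wz, hand], ...]]. A call has 1 to 10 rows; each row is the pose to reach, as a shift and turn from the pose commanded when the call began, along the tool's axes at that moment; what a row does not reach only later rows make up. A row lasts 1/12 s, in which the tool goes at most 41.7 mm and 7.16 degrees, less where a joint would pass 70% of its speed; a pose out of reach is approached as far as the arm can. A call with a gripper value outside its range is refused whole. The fingers move at their own pace and stop on an object; "force" is the grip in N (left out, the last holds). Time passes only in rows, so rows that repeat a pose let the fingers close. It gives the time, the measured TCP pose, the force, the opening and the grip force at its end, in the units of the state.
- observe(): the state, without advancing time (a new reading comes with each control period).
- get_image(name): name is "scene" or "top" or "wrist"; returns the picture (400x640x3 uint8, red, green, blue); there is no depth.
- camera_params(name): a dict with "vertical_fov" (degrees; the focal length in pixels is half the picture's height over the tangent of half this angle, whatever the lens; pixels are square), "cx", "cy" (the principal point, pixels), "T" (4x4, takes a point from camera to world coordinates). Camera axes: x right, y down, z forward; pixel columns grow to the right and rows downward; lengths in m; the calibration is good to about 2 mm. A picture is of the moment at which its call begins: read the wrist's pose just before it. camera_params takes no time and is no camera call; for the wrist camera it gives the pose at the moment of the call.
- sign_off(): hands the job in; it is judged then, once.
Trained networks look in the newest picture that a camera, given by its name, has taken for a name from the list of things; names that differ only in an ending like _2 or _b are one class to them, and where a whole thing is asked for, a point or a joint stands for the part that bears it (a point fixed in the world has none). Each returns a list of dicts, best first, with "p" (0 to 1); they miss things now and then, are a little off and sometimes report something else, mostly with a low value. They report only what shows in the picture. A call takes as long as a camera call.
- silhouettes(query, camera): "mask" (400x640 bool, what is visible of it) and "pixel" ([column, row] in pixels, amid what is visible of it).
The state is a dict: "clock": time; "joints": joint angles; "dq": joint speeds; "joint_efforts": joint torques, N m; "position": TCP position; "ee_rot": TCP orientation; "force": force on the tool from outside, world axes, zero at the start; "ft_torque": the same for the moment, N m; "width": opening from 0.0 (shut) to 1.0 (fully open); "gripper_force": force on a finger pad.
Only numpy, scipy, OpenCV 4.12 (cv2) and the standard library are available. Lean on these libraries where they do the work, as an engineer would, in place of code of your own. Each camera call takes 0.05 s, during which the arm holds its last target. There are 200 camera calls.

## Working session

There is one attempt and no reset: what is moved stays moved. The work goes in short steps, Python scripts to look and compute and a tool call to move; the robot and the scene stay as the last step left them, time stands still between calls to the robot, and variables do not carry over. Pictures are saved under pics/ and viewed, at most 14 in all, crops included, and the job is handed in when it is done.

Besides the shell and the picture viewer there is one more tool, called as name(argument=value, ...) on one line, values as JSON. jog_arm: Moves the arm, as the interface text tells. Its arguments: {"type":"object","properties":{"motion":{"type":"array"},"force":{"type":"number"}},"required":["motion"]}

```bash
mkdir -p pics
python3 - <<'E'
from cell import *
import cv2,numpy as np
s=observe();print({k:np.round(v,3).tolist() for k,v in s.items()},grasp_offset)
for n in("scene","top"):
    im=get_image(n);cv2.imwrite(f"pics/{n}0.png",im[:,:,::-1]);p=camera_params(n);print(n,p)
E
```

```text
{'clock': 0.0, 'joints': [-1.443, 0.435, 0.025, 1.574, -0.012, 1.134, -0.075], 'dq': [0.002, 0.001, 0.001, 0.001, -0.0, -0.001, -0.0], 'joint_efforts': [0.0, -66.785, 0.985, -31.447, -0.061, 0.043, 0.0], 'position': [0.143, 0.608, 0.226], 'ee_rot': [-0.362, -3.121, 0.002], 'force': [0.488, 0.099, 0.483], 'ft_torque': [-0.012, 0.016, -0.015], 'gripper_force': 0.0, 'width': 1.003} 0.0188
scene {'vertical_fov': 48.22312196022949, 'cx': 320.6697076862413, 'cy': 194.38434664215418, 'T': array([[ 0.88203878, -0.34721975,  0.31850594,  0.099748  ],
       [-0.47076547, -0.62118492,  0.62650552, -0.82607391],
       [-0.019684  , -0.70254376, -0.71136826,  1.00730987],
       [ 0.        ,  0.        ,  0.        ,  1.        ]])}
top {'vertical_fov': 45.13300935034863, 'cx': 315.36371184268165, 'cy': 199.02326488925476, 'T': array([[-0.01256592, -0.99081157,  0.13466449,  0.3396327 ],
       [-0.99973773,  0.01502782,  0.01728083, -0.00733114],
       [-0.01914576, -0.13441203, -0.99074055,  1.32873899],
       [ 0.        ,  0.        ,  0.        ,  1.        ]])}
```

View pics/top0.png

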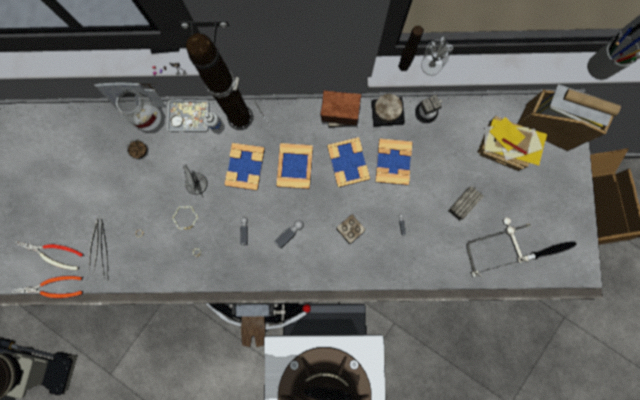

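View pics/scene0.png

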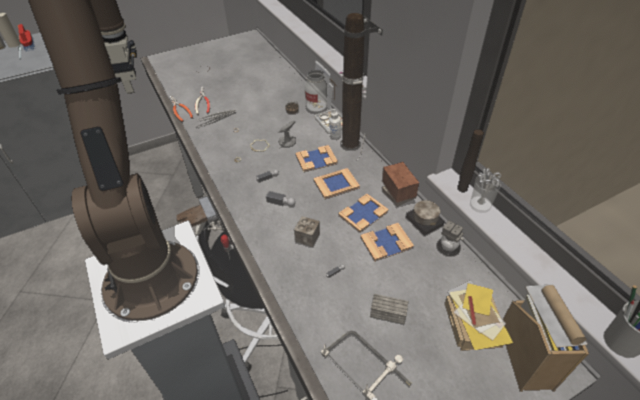

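The top view shows the large bits on the bench: punches near (243,231), (290,234) and (402,225); the cube at (350,229); inserts at (245,166), (295,166, square), (349,161) and (395,161). The swage block is at (466,203) and the anvil at (195,180). The arm is off to the lower left.

```bash
cat > h.py <<'E'
from cell import *
import cv2,numpy as np
from scipy.spatial.transform import Rotation as R
def proj(cam,px,z,P=None):
    P=P or camera_params(cam);f=200/np.tan(np.radians(P["vertical_fov"]/2));T=P["T"]
    px=np.atleast_2d(px).astype(float)
    d=np.c_[(px[:,0]-P["cx"])/f,(px[:,1]-P["cy"])/f,np.ones(len(px))]@T[:3,:3].T
    return T[:3,3]+d*((z-T[2,3])/d[:,2])[:,None]
def rect(mask,cam,z):
    c=max(cv2.findContours(mask.astype(np.uint8),0,1)[0],key=cv2.contourArea)[:,0,:]
    w=proj(cam,c,z)[:,:2].astype(np.float32)*1000
    (x,y),(a,b),t=cv2.minAreaRect(w)
    if a<b: a,b,t=b,a,t+90
    return np.round([x,y,a,b,(t+90)%180-90],1)   # mm, long-axis angle deg
Z=dict(small_punch=.008,middle_punch=.012,large_punch=.017,doming_cube=.03,small_insert=.014,middle_insert=.014,large_insert=.014,cube_insert=.014,swage_block=.042,stake_anvil=.035)
E
python3 - <<'E'
from h import *
im=get_image("top")
for n in Z:
    for r in silhouettes(n,"top")[:3]: print(n,round(r["p"],2),np.round(r["pixel"]),rect(r["mask"],"top",Z[n]))
hsv=cv2.cvtColor(im,cv2.COLOR_RGB2HSV);m=cv2.inRange(hsv,(100,120,60),(130,255,255));m[:,:220]=0;m[:130]=0;m[195:]=0;m[:,420:]=0
for c in cv2.findContours(m,0,1)[0]:
    if cv2.contourArea(c)>100:
        w=proj("top",c[:,0],.01)[:,:2].astype(np.float32)*1000;print(np.round(cv2.minAreaRect(w),1) if 0 else cv2.minAreaRect(w),c[:,0].mean(0))
cr=im[130:260,220:420];cv2.imwrite("pics/crop.png",cv2.resize(cr,None,fx=4,fy=4,interpolation=2)[:,:,::-1])
E
```

```text
middle_punch 0.67 [243. 236.] [4.221e+02 2.139e+02 4.940e+01 1.920e+01 4.000e-01]
large_punch 0.52 [291. 236.] [424.2  87.5  92.7  27.5 -48.2]
doming_cube 0.56 [350. 231.] [433.4 -77.6  60.6  58.6 -49.9]
small_insert 0.72 [394. 160.] [ 618.5 -203.   124.7   92.7   -6.2]
middle_insert 0.72 [246. 170.] [612.7 212.1 124.6  95.9 -10. ]
large_insert 0.7 [349. 162.] [621.2 -76.4 124.5  94.1  13. ]
cube_insert 0.57 [293. 167.] [612.   73.  123.9  93.   -5.2]
swage_block 0.56 [466. 206.] [ 497.  -386.1   95.6   48.   -43.8]
stake_anvil 0.73 [190. 183.] [574.9 342.1  83.1  64.    6.8]
((614.95947265625, 73.50846862792969), (64.55171203613281, 62.44562530517578), 84.85811614990234) [294.01176471 165.22352941]
((616.106689453125, 212.63479614257812), (76.37466430664062, 85.25328826904297), 28.440582275390625) [244.54285714 165.88571429]
((622.5848999023438, -203.4717559814453), (86.22782897949219, 62.554325103759766), 88.27973175048828) [393.56382979 161.        ]
((623.3419189453125, -76.925048828125), (93.63208770751953, 82.87806701660156), 51.66301345825195) [347.98230088 161.45132743]
```

View pics/crop.png

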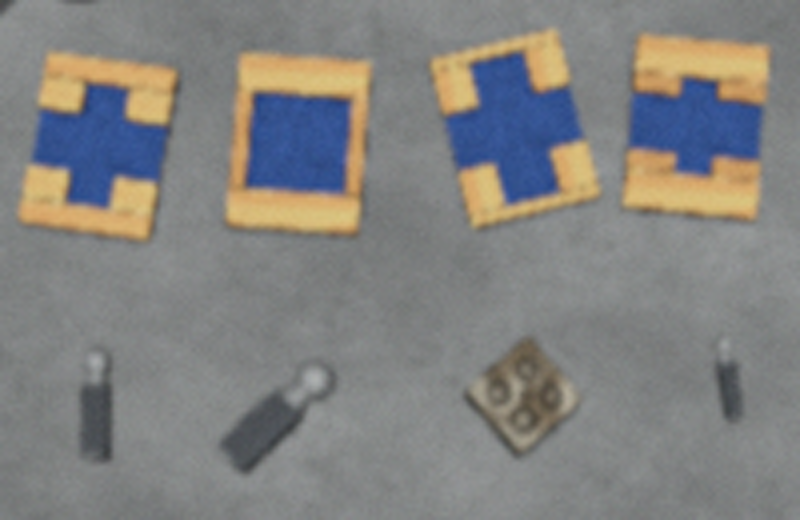

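The crop confirms the sizes: left insert (245,166) is the middle one, then the cube's, then the large one (349,161), then the small one (395,161). The balls of the left two punches and of the small punch at (402,225) point up in the picture.

```bash
cat >> h.py <<'E'
def go(x,y,z,yaw):
    """tool-frame shift (m) and turn to TCP at x,y,z (m), closing axis at yaw deg (mod 180), pointing down"""
    s=observe();A=R.from_rotvec(s["ee_rot"]);best=None
    for k in(0,180):
        a=np.radians(yaw+k);ty=np.array([np.cos(a),np.sin(a),0]);tz=np.array([0,0,-1.]);B=R.from_matrix(np.c_[np.cross(ty,tz),ty,tz])
        w=(A.inv()*B).as_rotvec()
        if best is None or np.linalg.norm(w)<np.linalg.norm(best): best=w
    d=A.inv().apply(np.array([x,y,z])-s["position"])
    print("t",round(s["clock"],2),"pos",np.round(s["position"],4),"j",np.round(s["joints"],2),"\nMOVE",np.round(d,4),np.round(best,3))
def pt(px,z,cam="top"): print(np.round(proj(cam,px,z)*1000,1).tolist())
E
python3 - <<'E'
from h import *
pt([[244.25,217.5],[243.75,245]],.009);pt([[400.75,214.5],[404.25,235]],.006)
go(.42,.214,.2,90)
E
```

```text
[[470.5, 212.7, 9.0], [394.9, 213.5, 9.0]]
[[472.9, -218.8, 6.0], [416.4, -226.3, 6.0]]
t 0.65 pos [0.143  0.6084 0.2267] j [-1.44  0.43  0.03  1.57 -0.01  1.13 -0.08] 
MOVE [-0.3599 -0.3206  0.0267] [ 0.     0.    -0.231]
```

jog_arm(motion=[[[-0.37,-0.32,0.027,0,0,-0.231,-1],[-0.37,-0.32,0.027,0,0,-0.231,-1],[-0.37,-0.32,0.027,0,0,-0.231,-1],[-0.37,-0.32,0.027,0,0,-0.231,-1],[-0.37,-0.32,0.027,0,0,-0.231,-1],[-0.37,-0.32,0.027,0,0,-0.231,-1],[-0.37,-0.32,0.027,0,0,-0.231,-1],[-0.37,-0.32,0.027,0,0,-0.231,-1],[-0.37,-0.32,0.027,0,0,-0.231,-1],[-0.37,-0.32,0.027,0,0,-0.231,-1]]])

```text
clock: 1.48
position: [0.388, 0.2698, 0.2041]
ee_rot: [-0.0, 3.141, 0.001]
force: [1.9, 0.4, 0.3]
width: 1.003
gripper_force: 0.0
```

Run:
```python
from h import *
go(.433,.213,.2,90)
```

```text
t 1.48 pos [0.388  0.2698 0.2041] j [-0.83  0.21  0.13  1.97 -0.03  0.96  0.89] 
MOVE [-0.045  -0.0568  0.0041] [0.001 0.001 0.   ]
```

jog_arm(motion=[[[-0.04,-0.05,0,0,0,0,-1],[-0.04,-0.05,0,0,0,0,-1],[-0.04,-0.05,0,0,0,0,-1],[-0.04,-0.05,0,0,0,0,-1]]])

```text
clock: 1.82
position: [0.4278, 0.2205, 0.2039]
ee_rot: [0.005, 3.141, 0.0]
force: [-0.1, 0.2, -0.7]
width: 1.005
gripper_force: 0.0
```

```bash
cat >> h.py <<'E'
def look(names,cam="wrist",save=None):
    im=get_image(cam)
    if save: cv2.imwrite(f"pics/{save}.png",im[:,:,::-1])
    for n in names:
        for r in silhouettes(n,cam)[:2]: print(n,round(r["p"],2),np.round(r["pixel"]),rect(r["mask"],cam,Z[n]).tolist())
E
python3 - <<'E'
from h import *
go(.433,.213,.2,90)
look(["middle_punch","large_punch","middle_insert"],save="w1")
E
```

```text
t 1.82 pos [0.4278 0.2205 0.2039] j [-0.73  0.22  0.17  1.95 -0.05  0.97  1.03] 
MOVE [-0.0053 -0.0074  0.0039] [ 0.     0.    -0.003]
middle_punch 0.93 [322. 177.] [433.1, 217.7, 76.8, 18.5, -0.6]
large_punch 0.89 [215. 171.] [423.1, 93.5, 98.2, 26.9, -46.9]
large_punch 0.37 [318. 310.] [641.7, 213.4, 95.5, 54.6, -89.9]
middle_insert 0.76 [320. 311.] [644.3, 212.8, 95.2, 55.1, -89.9]
```

View pics/w1.png

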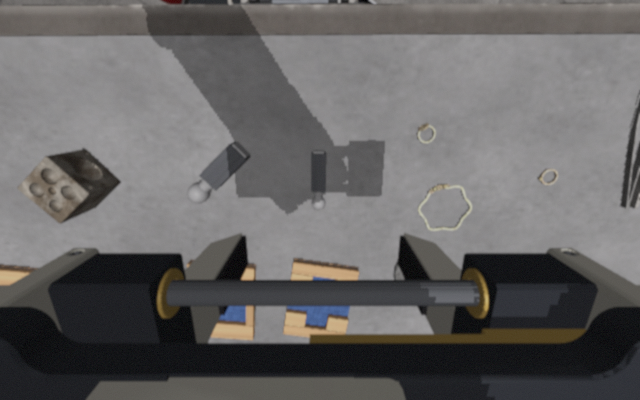

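Wrist view: middle punch at (319,178), large at (218,170), cube at (68,185), inserts behind the fingers. Descending on the middle punch.

jog_arm(motion=[[[-0.005,-0.005,0.04,0,0,0,-1],[-0.005,-0.005,0.08,0,0,0,-1],[-0.005,-0.005,0.12,0,0,0,-1],[-0.005,-0.005,0.16,0,0,0,-1],[-0.005,-0.005,0.185,0,0,0,-1],[-0.005,-0.005,0.2,0,0,0,-1],[-0.005,-0.005,0.2,0,0,0,-1],[-0.005,-0.005,0.2,0,0,0,-1]]])

```text
clock: 2.68
position: [0.4309, 0.2174, 0.0029]
ee_rot: [0.003, -3.14, 0.001]
force: [-0.1, 0.3, 0.3]
width: 1.002
gripper_force: 0.0
```

jog_arm(motion=[[[0,0,0,0,0,0,0.7],[0,0,0,0,0,0,0.7],[0,0,0,0,0,0,0.7],[0,0,0,0,0,0,0.7],[0,0,0,0,0,0,0.7],[0,0,0,0,0,0,0.7],[0,0,0,0,0,0,0.7],[0,0,0,0,0,0,0.7],[0,0,0,0,0,0,0.7],[0,0,0,0,0,0,0.7]]], force=25)

```text
clock: 3.52
position: [0.4321, 0.2165, 0.0038]
ee_rot: [0.0, 3.142, 0.0]
force: [0.3, -0.3, -0.2]
width: 0.323
gripper_force: 0.0
```

jog_arm(motion=[[[0,0,0,0,0,0,1],[0,0,0,0,0,0,1],[0,0,0,0,0,0,1],[0,0,0,0,0,0,1],[0,0,0,0,0,0,1]]], force=25)

```text
clock: 3.93
position: [0.432, 0.2164, 0.0037]
ee_rot: [-0.0, -3.142, 0.0]
force: [-0.2, -0.9, 0.3]
width: 0.195
gripper_force: 25.0
```

Run:
```python
from h import *
go(.433,.213,.12,90)
look(["middle_punch"],"top")
```

```text
t 3.93 pos [0.432  0.2164 0.0037] j [-0.66  0.53  0.12  2.14 -0.13  0.48  1.12] 
MOVE [-0.0009 -0.0034 -0.1163] [-0. -0. -0.]
middle_punch 0.7 [401. 229.] [427.0, -222.3, 5.5, 0.0, -2.1]
```

jog_arm(motion=[[[0,0,-0.04,0,0,0,1],[0,0,-0.08,0,0,0,1],[0,0,-0.12,0,0,0,1],[-0.04,0,-0.15,0,0,0,1],[-0.08,0,-0.15,0,0,0,1],[-0.12,0,-0.15,0,0,0,1],[-0.16,0,-0.15,0,0,0,1],[-0.18,0,-0.15,0,0,0,1],[-0.18,0,-0.15,0,0,0,1],[-0.18,0,-0.15,0,0,0,1]]])

```text
clock: 4.87
position: [0.6125, 0.2159, 0.1527]
ee_rot: [-0.002, -3.14, 0.001]
force: [-0.2, -0.0, -1.5]
width: 0.191
gripper_force: 25.0
```

Run:
```python
from h import *
go(.614,.213,.05,80)
print(camera_params("wrist"))
look(["middle_insert","cube_insert","middle_punch"],save="w2")
```

```text
t 4.87 pos [0.6125 0.2159 0.1527] j [-0.55  0.54  0.2   1.61 -0.12  1.01  1.25] 
MOVE [-0.0016 -0.0028  0.1027] [-0.001 -0.001  0.173]
{'vertical_fov': 69.15870439646486, 'cx': 322.4843687555614, 'cy': 198.16679179479934, 'T': array([[ 8.62131914e-04,  9.51752498e-01,  3.06865507e-01,
         5.28847546e-01],
       [ 9.99999290e-01, -5.68246869e-04, -1.04704151e-03,
         2.16150003e-01],
       [-8.22149010e-04,  3.06866192e-01, -9.51752312e-01,
         3.10300998e-01],
       [ 0.00000000e+00,  0.00000000e+00,  0.00000000e+00,
         1.00000000e+00]])}
middle_insert 0.73 [321. 175.] [613.0, 216.3, 122.6, 92.1, -9.0]
cube_insert 0.8 [193. 186.] [612.4, 77.1, 123.5, 95.2, -5.1]
middle_punch 0.93 [324. 240.] [671.7, 217.0, 105.8, 37.1, 0.1]
```

View pics/w2.png

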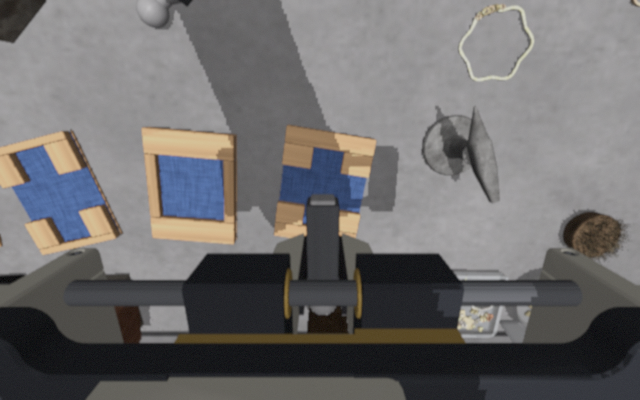

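Wrist view: middle insert at (325,182), free of obstacles, the punch in the fingers above it; the anvil at (465,150) stays clear.

jog_arm(motion=[[[0,0,0.03,0,0,0.08,1],[0,0,0.07,0,0,0.155,1],[0,0,0.1,0,0,0.155,1],[0,0,0.115,0,0,0.155,1],[0,0,0.125,0,0,0.155,1],[0,0,0.135,0,0,0.155,1],[0,0,0.14,0,0,0.155,1],[0,0,0.144,0,0,0.155,1],[0,0,0.144,0,0,0.155,1]]])

```text
clock: 5.82
position: [0.6122, 0.2167, 0.01]
ee_rot: [0.243, 3.132, 0.001]
force: [-1.6, -0.3, -2.6]
width: 0.192
gripper_force: 25.0
```

Run:
```python
from h import *
go(.614,.213,.05,80)
```

```text
t 5.82 pos [0.6122 0.2167 0.01  ] j [-0.55  0.71  0.2   1.72 -0.19  0.73  1.16] 
MOVE [-0.0023 -0.0033 -0.04  ] [0.   0.   0.02]
```

jog_arm(motion=[[[0,0,0.001,0,0,0,-0.4],[0,0,0.001,0,0,0,-0.4],[0,0,0.001,0,0,0,-0.4],[0,0,0.001,0,0,0,-0.4],[0,0,0.001,0,0,0,-0.4],[0,0,-0.03,0,0,0,-0.4],[0,0,-0.07,0,0,0,-1],[0,0,-0.11,0,0,0,-1],[0,0,-0.15,0,0,0,-1],[0,0,-0.15,0,0,0,-1]]])

```text
clock: 6.65
position: [0.6164, 0.2177, 0.1686]
ee_rot: [0.243, 3.121, 0.009]
force: [1.2, 0.2, 1.4]
width: 0.875
gripper_force: 0.0
```

Run:
```python
from h import *
Z["middle_punch"]=.016
look(["middle_punch","middle_insert"],save="w3")
go(.424,.0935,.15,43.1)
```

```text
middle_punch 0.61 [322. 178.] [608.6, 215.3, 73.5, 17.5, -8.5]
middle_insert 0.93 [310. 174.] [606.6, 213.6, 117.6, 89.4, -8.9]
t 6.8 pos [0.612  0.2167 0.1601] j [-0.58  0.53  0.24  1.6  -0.15  1.02  1.12] 
MOVE [ 0.1668 -0.1507  0.0099] [0.001 0.    0.664]
```

View pics/w3.png

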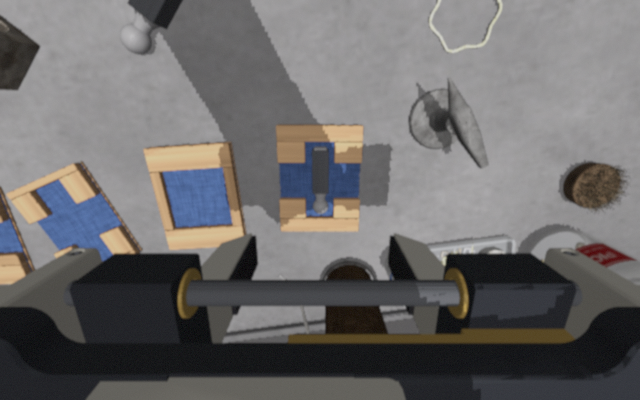

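Middle punch lies in its pocket at (320,180). Next the large punch.

jog_arm(motion=[[[0.167,-0.151,0.01,0,0,0.664,-1],[0.167,-0.151,0.01,0,0,0.664,-1],[0.167,-0.151,0.01,0,0,0.664,-1],[0.167,-0.151,0.01,0,0,0.664,-1],[0.167,-0.151,0.01,0,0,0.664,-1],[0.167,-0.151,0.01,0,0,0.664,-1],[0.167,-0.151,0.01,0,0,0.664,-1],[0.167,-0.151,0.01,0,0,0.664,-1],[0.167,-0.151,0.01,0,0,0.664,-1],[0.167,-0.151,0.01,0,0,0.664,-1]]])

```text
clock: 7.63
position: [0.4246, 0.0938, 0.1494]
ee_rot: [1.248, 2.883, -0.001]
force: [0.4, 0.4, 0.2]
width: 1.001
gripper_force: 0.0
```

Run:
```python
from h import *
look(["large_punch"])
go(.424,.0925,.006,43)
```

```text
large_punch 0.73 [318. 182.] [424.9, 90.1, 94.5, 26.4, -46.8]
large_punch 0.29 [405. 316.] [612.9, 46.3, 73.0, 33.5, -6.2]
t 7.73 pos [0.4245 0.0936 0.1495] j [-0.7   0.22  0.43  2.14 -0.13  0.8   0.56] 
MOVE [-0.0004 -0.001   0.1435] [-0.     0.     0.002]
```

jog_arm(motion=[[[-0.003,-0.002,0.04,0,0,0,-1],[-0.003,-0.002,0.08,0,0,0,-1],[-0.003,-0.002,0.115,0,0,0,-1],[-0.003,-0.002,0.135,0,0,0,-1],[-0.003,-0.002,0.143,0,0,0,-1],[-0.003,-0.002,0.143,0,0,0,1],[-0.003,-0.002,0.143,0,0,0,1],[-0.003,-0.002,0.143,0,0,0,1]]], force=30)

```text
clock: 8.4
position: [0.4255, 0.0899, 0.0078]
ee_rot: [1.25, 2.881, 0.002]
force: [0.3, -0.4, 1.1]
width: 0.827
gripper_force: 0.0
```

jog_arm(motion=[[[0,0,0,0,0,0,1],[0,0,0,0,0,0,1],[0,0,0,0,0,0,1],[0,0,0,0,0,0,1],[0,0,0,0,0,0,1],[0,0,0,0,0,0,1],[0,0,0,0,0,0,1],[0,0,0,0,0,0,1],[0,0,0,0,0,0,1],[0,0,0,0,0,0,1]]])

```text
clock: 9.23
position: [0.4246, 0.0897, 0.0068]
ee_rot: [1.25, 2.882, 0.0]
force: [0.5, 0.2, 1.6]
width: 0.281
gripper_force: 30.0
```

Run:
```python
from h import *
go(.620,-.0725,.16,102.5)
```

```text
t 9.23 pos [0.4246 0.0897 0.0068] j [-0.55  0.49  0.29  2.26 -0.33  0.43  0.76] 
MOVE [-0.252   0.032  -0.1531] [ 0.     0.    -1.037]
```

jog_arm(motion=[[[0,0,-0.04,0,0,0,1],[0,0,-0.08,0,0,-0.1,1],[0,0,-0.12,0,0,-0.2,1],[-0.252,0.032,-0.153,0,0,-1.037,1],[-0.252,0.032,-0.153,0,0,-1.037,1],[-0.252,0.032,-0.153,0,0,-1.037,1],[-0.252,0.032,-0.153,0,0,-1.037,1],[-0.252,0.032,-0.153,0,0,-1.037,1],[-0.252,0.032,-0.153,0,0,-1.037,1],[-0.252,0.032,-0.153,0,0,-1.037,1]]])

```text
clock: 10.07
position: [0.6232, -0.0787, 0.1598]
ee_rot: [-0.344, 3.121, -0.006]
force: [0.6, -1.4, -3.6]
width: 0.283
gripper_force: 30.0
```

jog_arm(motion=[[[0,0,0,0,0,0,1],[0,0,0,0,0,0,1],[0,0,0,0,0,0,1]]])

```text
clock: 10.32
position: [0.6185, -0.072, 0.1586]
ee_rot: [0.339, -3.12, -0.002]
force: [0.3, 1.1, -3.4]
width: 0.282
gripper_force: 30.0
```

Run:
```python
from h import *
look(["large_insert","cube_insert","small_insert"],save="w4")
go(.620,-.0725,.012,102.5)
```

```text
large_insert 0.76 [310. 161.] [621.4, -75.8, 119.0, 91.6, 13.5]
cube_insert 0.76 [451. 203.] [615.1, 73.2, 122.9, 98.8, -5.0]
cube_insert 0.56 [312. 164.] [621.8, -75.8, 119.1, 91.7, 13.4]
small_insert 0.93 [204. 157.] [623.0, -200.6, 123.9, 94.6, -6.3]
t 10.52 pos [ 0.6191 -0.0715  0.1596] j [-0.13  0.49  0.23  1.67 -0.13  0.99  1.94] 
MOVE [-0.0007 -0.0012  0.1476] [ 0.001 -0.001  0.001]
```

View pics/w4.png

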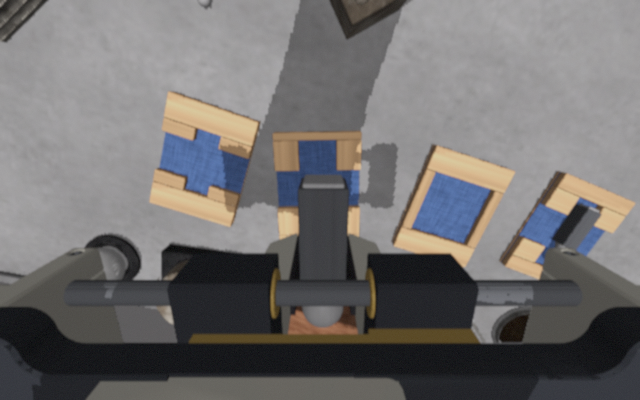

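The large insert's near edge is row 132, columns 275–361; the punch in hand is aligned over it. I'll compute its centre from those edges.

Run:
```python
from h import *
e=proj("wrist",[[275,132],[361,130.5],[277.5,180],[361,180]],.014)*1000
print(np.round(e,1)); a=np.radians(13.3)
print((e[0]+e[1])/2+61*np.array([np.cos(a),np.sin(a),0]))
```

```text
[[ 574.1 -131.2   14. ]
 [ 553.6  -45.7   14. ]
 [ 623.4 -120.    14. ]
 [ 603.9  -32.3   14. ]]
[623.20654762 -74.41069238  14.        ]
```

jog_arm(motion=[[[-0.002,-0.004,0.04,0,0,-0.013,1],[-0.002,-0.004,0.08,0,0,-0.013,1],[-0.002,-0.004,0.11,0,0,-0.013,1],[-0.002,-0.004,0.125,0,0,-0.013,1],[-0.002,-0.004,0.135,0,0,-0.013,1],[-0.002,-0.004,0.142,0,0,-0.013,1],[-0.002,-0.004,0.147,0,0,-0.013,1],[-0.002,-0.004,0.147,0,0,-0.013,1],[-0.002,-0.004,0.147,0,0,-0.013,1]]])

```text
clock: 11.27
position: [0.6234, -0.0761, 0.0137]
ee_rot: [-0.362, 3.119, -0.0]
force: [-0.1, -0.3, -4.1]
width: 0.285
gripper_force: 30.0
```

jog_arm(motion=[[[0,0,0.001,0,0,0,-0.4],[0,0,0.001,0,0,0,-0.4],[0,0,0.001,0,0,0,-0.4],[0,0,0.001,0,0,0,-0.4],[0,0,0.001,0,0,0,-0.4],[0,0,-0.03,0,0,0,-0.4],[0,0,-0.07,0,0,0,-1],[0,0,-0.11,0,0,0,-1],[0,0,-0.148,0,0,0,-1],[0,0,-0.148,0,0,0,-1]]])

```text
clock: 12.1
position: [0.6269, -0.077, 0.1691]
ee_rot: [-0.36, 3.109, -0.003]
force: [2.0, -0.8, 1.3]
width: 0.94
gripper_force: 0.0
```

Run:
```python
from h import *
Z["large_punch"]=.02
get_image("wrist");get_image("wrist");look(["large_punch","large_insert","small_punch","doming_cube","small_insert"],save="w5")
go(.435,-.074,.15,40)
go(.4447,-.2185,.15,97.6)
```

```text
large_punch 0.72 [321. 179.] [621.1, -75.9, 93.7, 26.8, 12.8]
large_insert 0.81 [310. 176.] [617.9, -75.9, 121.0, 91.2, 13.2]
small_punch 0.54 [311. 177.] [619.9, -75.7, 122.3, 92.3, 13.2]
small_punch 0.24 [210. 151.] [619.3, -201.2, 123.4, 94.5, -6.2]
doming_cube 0.97 [371.   8.] [459.5, -68.6, 60.5, 25.0, -76.7]
small_insert 0.66 [210. 150.] [617.8, -199.4, 122.4, 93.3, -6.6]
t 12.5 pos [ 0.6219 -0.076   0.1593] j [-0.12  0.5   0.23  1.66 -0.13  1.    1.96] 
MOVE [0.1814 0.0448 0.0098] [-1.000e-03 -3.000e-03  1.104e+00]
t 12.5 pos [ 0.6219 -0.076   0.1593] j [-0.12  0.5   0.23  1.66 -0.13  1.    1.96] 
MOVE [ 0.2051 -0.0981  0.0098] [ 0.001 -0.002  0.099]
```

View pics/w5.png

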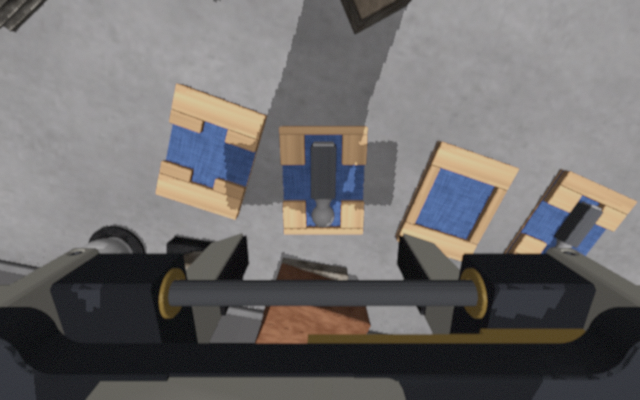

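The large punch sits in its pocket at (323,185). Next the small punch.

jog_arm(motion=[[[0.205,-0.098,0.01,0,0,0.099,-1],[0.205,-0.098,0.01,0,0,0.099,-1],[0.205,-0.098,0.01,0,0,0.099,-1],[0.205,-0.098,0.01,0,0,0.099,-1],[0.205,-0.098,0.01,0,0,0.099,-1],[0.205,-0.098,0.01,0,0,0.099,-1],[0.205,-0.098,0.01,0,0,0.099,-1],[0.205,-0.098,0.01,0,0,0.099,-1],[0.205,-0.098,0.01,0,0,0.099,-1]]])

```text
clock: 13.25
position: [0.4463, -0.2179, 0.1505]
ee_rot: [-0.208, 3.135, 0.001]
force: [1.3, 0.4, -0.4]
width: 1.003
gripper_force: 0.0
```

Run:
```python
from h import *
look(["small_punch"],save="w6")
go(.4447,-.2185,.003,97.6)
```

```text
small_punch 0.97 [318. 184.] [446.6, -218.5, 56.8, 13.8, 7.2]
t 13.35 pos [ 0.4467 -0.2175  0.1505] j [ 0.11  0.32  0.3   1.99 -0.12  0.85  2.18] 
MOVE [ 0.0021 -0.0008  0.1475] [0.    0.    0.002]
```

jog_arm(motion=[[[0,-0.001,0.04,0,0,0,-0.6],[0,-0.001,0.08,0,0,0,-0.4],[0,-0.001,0.115,0,0,0,-0.4],[0,-0.001,0.135,0,0,0,-0.4],[0,-0.001,0.144,0,0,0,-0.4],[0,-0.001,0.147,0,0,0,-0.4],[0,-0.001,0.147,0,0,0,-0.4],[0,-0.001,0.147,0,0,0,1],[0,-0.001,0.147,0,0,0,1],[0,-0.001,0.147,0,0,0,1]]], force=20)

```text
clock: 14.18
position: [0.4467, -0.2197, 0.005]
ee_rot: [-0.208, 3.132, -0.001]
force: [0.7, 0.5, 0.4]
width: 0.529
gripper_force: 0.0
```

jog_arm(motion=[[[0,0,0,0,0,0,1],[0,0,0,0,0,0,1],[0,0,0,0,0,0,1],[0,0,0,0,0,0,1],[0,0,0,0,0,0,1],[0,0,0,0,0,0,1],[0,0,0,0,0,0,1],[0,0,0,0,0,0,1],[0,0,0,0,0,0,1],[0,0,0,0,0,0,1]]])

```text
clock: 15.02
position: [0.4457, -0.2195, 0.0038]
ee_rot: [0.207, -3.135, -0.0]
force: [-0.1, 0.8, 2.0]
width: 0.129
gripper_force: 20.0
```

Run:
```python
from h import *
go(.6195,-.200,.16,83.7)
```

```text
t 15.02 pos [ 0.4457 -0.2195  0.0038] j [ 0.19  0.55  0.21  2.11 -0.23  0.5   2.28] 
MOVE [-0.1749 -0.0036 -0.1562] [ 0.    -0.     0.242]
```

jog_arm(motion=[[[0,0,-0.04,0,0,0,1],[0,0,-0.08,0,0,0.1,1],[0,0,-0.12,0,0,0.2,1],[-0.175,-0.004,-0.156,0,0,0.242,1],[-0.175,-0.004,-0.156,0,0,0.242,1],[-0.175,-0.004,-0.156,0,0,0.242,1],[-0.175,-0.004,-0.156,0,0,0.242,1],[-0.175,-0.004,-0.156,0,0,0.242,1],[-0.175,-0.004,-0.156,0,0,0.242,1],[-0.175,-0.004,-0.156,0,0,0.242,1]]])

```text
clock: 15.85
position: [0.6195, -0.2002, 0.159]
ee_rot: [-0.171, -3.136, 0.0]
force: [-0.8, 0.1, -0.3]
width: 0.124
gripper_force: 20.0
```

Run:
```python
from h import *
get_image("wrist");get_image("wrist");look(["small_insert","small_punch"],save="w7")
print(camera_params("wrist")["T"][:3].round(4).tolist())
go(.6195,-.200,.009,83.7)
```

```text
small_insert 0.61 [322. 178.] [621.8, -202.4, 122.2, 91.3, -6.7]
small_insert 0.49 [424. 176.] [623.1, -77.4, 125.1, 95.3, 12.8]
small_punch 0.88 [322. 240.] [691.6, -208.5, 94.1, 23.4, -6.9]
small_punch 0.32 [321. 178.] [623.9, -202.6, 125.1, 93.8, -7.0]
[[0.1108, 0.9458, 0.3053, 0.5352], [0.9938, -0.1055, -0.0338, -0.1917], [0.0002, 0.3072, -0.9517, 0.3173]]
t 16.1 pos [ 0.6184 -0.2009  0.1597] j [-0.01  0.55  0.36  1.61 -0.22  1.03  1.88] 
MOVE [-0.0011  0.001   0.1507] [ 0.    -0.001 -0.001]
```

View pics/w7.png

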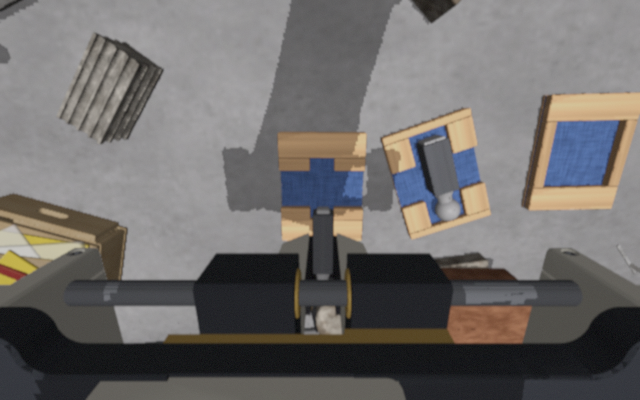

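Insert is square under the tool, near edge at row 133, columns 278–367; correct by 3 mm and lower.

jog_arm(motion=[[[-0.003,-0.001,0.04,0,0,0,1],[-0.003,-0.001,0.08,0,0,0,1],[-0.003,-0.001,0.11,0,0,0,1],[-0.003,-0.001,0.128,0,0,0,1],[-0.003,-0.001,0.138,0,0,0,1],[-0.003,-0.001,0.145,0,0,0,1],[-0.003,-0.001,0.15,0,0,0,1],[-0.003,-0.001,0.15,0,0,0,1],[-0.003,-0.001,0.15,0,0,0,1]]])

```text
clock: 16.85
position: [0.6232, -0.202, 0.0108]
ee_rot: [0.173, 3.135, -0.0]
force: [0.4, -0.1, -0.5]
width: 0.124
gripper_force: 20.0
```

jog_arm(motion=[[[0,0,0.001,0,0,0,-0.4],[0,0,0.001,0,0,0,-0.4],[0,0,0.001,0,0,0,-0.4],[0,0,0.001,0,0,0,-0.4],[0,0,0.001,0,0,0,-0.4],[0,0,-0.03,0,0,0,-0.4],[0,0,-0.07,0,0,0,-1],[0,0,-0.11,0,0,0,-1],[0,0,-0.15,0,0,0,-1],[0,0,-0.15,0,0,0,-1]]])

```text
clock: 17.68
position: [0.6266, -0.2037, 0.1685]
ee_rot: [0.173, 3.125, -0.004]
force: [0.7, -0.7, 1.1]
width: 0.805
gripper_force: 0.0
```

Run:
```python
from h import *
Z["small_punch"]=.012
get_image("wrist");get_image("wrist");look(["small_punch","small_insert"],save="w8")
go(.435,-.074,.15,40)
go(.435,-.074,.15,130)
```

```text
small_insert 0.91 [317. 177.] [617.6, -201.4, 122.7, 92.3, -6.8]
small_insert 0.67 [440. 167.] [621.7, -74.2, 96.9, 33.0, 12.0]
t 17.93 pos [ 0.6216 -0.2012  0.1582] j [-0.01  0.55  0.37  1.6  -0.22  1.03  1.89] 
MOVE [0.1994 0.106  0.0088] [-0.    -0.003  0.763]
t 17.93 pos [ 0.6216 -0.2012  0.1582] j [-0.01  0.55  0.37  1.6  -0.22  1.03  1.89] 
MOVE [0.1994 0.106  0.0088] [ 0.002 -0.002 -0.808]
```

View pics/w8.png

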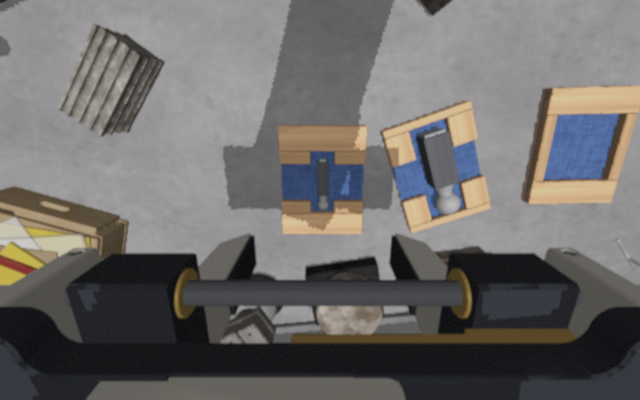

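Small punch lies in its pocket at (323,180). Now the cube.

jog_arm(motion=[[[0.199,0.106,-0.03,0,0,0.763,-1],[0.199,0.106,-0.03,0,0,0.763,-1],[0.199,0.106,-0.03,0,0,0.763,-1],[0.199,0.106,-0.03,0,0,0.763,-1],[0.199,0.106,-0.03,0,0,0.763,-1],[0.199,0.106,-0.03,0,0,0.763,-1],[0.199,0.106,-0.03,0,0,0.763,-1],[0.199,0.106,-0.03,0,0,0.763,-1],[0.199,0.106,-0.03,0,0,0.763,-1],[0.199,0.106,-0.03,0,0,0.763,-1]]])

```text
clock: 18.77
position: [0.4371, -0.0752, 0.1894]
ee_rot: [1.326, 2.848, -0.002]
force: [0.3, -0.4, 0.5]
width: 1.0
gripper_force: 0.0
```

Run:
```python
from h import *
get_image("wrist");Z["doming_cube"]=.056;look(["doming_cube"],save="w9")
go(.435,-.074,.02,40)
```

```text
doming_cube 0.74 [323. 182.] [430.9, -73.4, 64.4, 56.0, -49.7]
doming_cube 0.54 [363. 316.] [583.5, -169.1, 127.5, 43.0, 40.0]
t 18.92 pos [ 0.4368 -0.0753  0.1894] j [-0.44  0.18  0.57  2.08 -0.12  0.91  0.9 ] 
MOVE [ 0.0022 -0.0004  0.1694] [-0.001  0.    -0.   ]
```

View pics/w9.png

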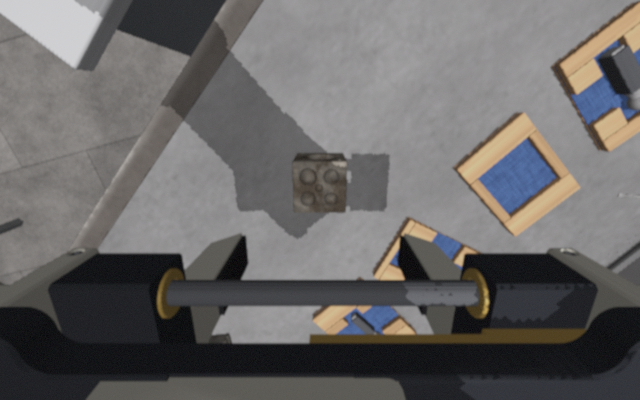

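Cube's top face is at columns 293–346, rows 163–211, square to the fingers.

jog_arm(motion=[[[0.001,-0.003,0.04,0,0,0,-1],[0.001,-0.003,0.08,0,0,0,-1],[0.001,-0.003,0.11,0,0,0,-1],[0.001,-0.003,0.135,0,0,0,-1],[0.001,-0.003,0.155,0,0,0,-1],[0.001,-0.003,0.167,0,0,0,-1],[0.001,-0.003,0.167,0,0,0,-1],[0.001,-0.003,0.167,0,0,0,1],[0.001,-0.003,0.167,0,0,0,1],[0.001,-0.003,0.167,0,0,0,1]]], force=45)

```text
clock: 19.75
position: [0.4343, -0.0759, 0.0236]
ee_rot: [1.327, 2.846, 0.001]
force: [-0.7, -0.1, 0.2]
width: 0.826
gripper_force: 0.0
```

jog_arm(motion=[[[0,0,0,0,0,0,1],[0,0,0,0,0,0,1],[0,0,0,0,0,0,1],[0,0,0,0,0,0,1],[0,0,0,0,0,0,1],[0,0,0,0,0,0,1],[0,0,0,0,0,0,1]]])

```text
clock: 20.33
position: [0.4336, -0.0758, 0.0232]
ee_rot: [1.328, 2.847, 0.001]
force: [-1.7, 0.2, 8.0]
width: 0.61
gripper_force: 45.0
```

Run:
```python
from h import *
go(.613,.077,.18,84.9)
```

```text
t 20.33 pos [ 0.4336 -0.0758  0.0232] j [-0.26  0.47  0.41  2.25 -0.4   0.49  1.16] 
MOVE [ 0.0017  0.2357 -0.1567] [ 0.     0.    -0.784]
```

jog_arm(motion=[[[0,0,-0.03,0,0,0,1],[0,0,-0.07,0,0,-0.1,1],[0,0,-0.11,0,0,-0.2,1],[0.002,0.236,-0.157,0,0,-0.784,1],[0.002,0.236,-0.157,0,0,-0.784,1],[0.002,0.236,-0.157,0,0,-0.784,1],[0.002,0.236,-0.157,0,0,-0.784,1],[0.002,0.236,-0.157,0,0,-0.784,1],[0.002,0.236,-0.157,0,0,-0.784,1],[0.002,0.236,-0.157,0,0,-0.784,1]]])

```text
clock: 21.17
position: [0.6171, 0.0849, 0.1797]
ee_rot: [0.128, 3.136, 0.006]
force: [1.4, 2.4, -7.5]
width: 0.608
gripper_force: 45.0
```

jog_arm(motion=[[[0,0,0,0,0,0,1],[0,0,0,0,0,0,1],[0,0,0,0,0,0,1],[0,0,0,0,0,0,1]]])

```text
clock: 21.5
position: [0.6118, 0.0763, 0.1792]
ee_rot: [-0.142, -3.137, 0.001]
force: [-0.5, -1.1, -8.0]
width: 0.605
gripper_force: 45.0
```

Run:
```python
from h import *
look(["cube_insert","doming_cube"],save="w10")
go(.613,.077,.03,84.9)
```

```text
cube_insert 0.74 [325. 163.] [591.6, 77.3, 93.7, 77.4, 84.9]
doming_cube 0.56 [323. 248.] [678.0, 71.5, 136.5, 107.6, 84.9]
t 21.65 pos [0.6125 0.0769 0.1798] j [-0.44  0.47  0.33  1.67 -0.17  1.03  1.43] 
MOVE [-5.000e-04  1.000e-04  1.498e-01] [ 0.    -0.    -0.001]
```

View pics/w10.png

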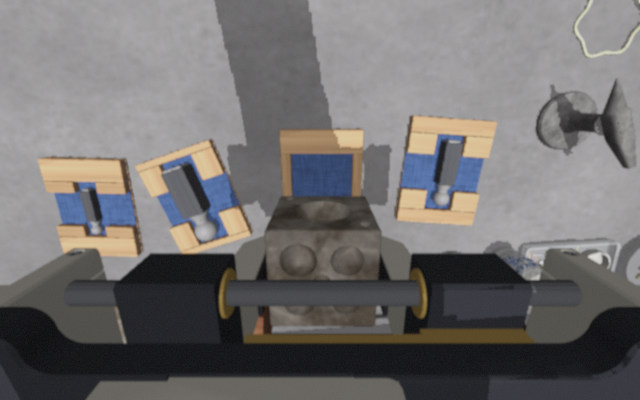

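Insert's near edge is at row 130, columns 281–363, under the cube; correct by 1 mm and lower.

jog_arm(motion=[[[-0.001,-0.001,0.04,0,0,0,1],[-0.001,-0.001,0.08,0,0,0,1],[-0.001,-0.001,0.11,0,0,0,1],[-0.001,-0.001,0.125,0,0,0,1],[-0.001,-0.001,0.135,0,0,0,1],[-0.001,-0.001,0.143,0,0,0,1],[-0.001,-0.001,0.148,0,0,0,1],[-0.001,-0.001,0.151,0,0,0,1],[-0.001,-0.001,0.151,0,0,0,1],[-0.001,-0.001,0.151,0,0,0,1]]])

```text
clock: 22.48
position: [0.6146, 0.0765, 0.0297]
ee_rot: [0.139, 3.137, 0.001]
force: [0.7, -0.2, -7.8]
width: 0.606
gripper_force: 45.0
```

Run:
```python
from h import *
s=observe();print(s["position"],s["force"],s["width"])
```

```text
[0.61457919 0.07648579 0.029672  ] [ 0.72004322 -0.22768991 -7.84278107] 0.6056187347129953
```

jog_arm(motion=[[[0,0,0.001,0,0,0,1],[0,0,0.001,0,0,0,1],[0,0,0.001,0,0,0,-1],[0,0,0.001,0,0,0,-1],[0,0,0.001,0,0,0,-1],[0,0,0.001,0,0,0,-1],[0,0,-0.03,0,0,0,-1],[0,0,-0.07,0,0,0,-1],[0,0,-0.11,0,0,0,-1],[0,0,-0.15,0,0,0,-1]]])

```text
clock: 23.32
position: [0.6137, 0.0762, 0.1808]
ee_rot: [0.14, 3.138, -0.0]
force: [1.8, 0.7, -0.4]
width: 0.999
gripper_force: 0.0
```

jog_arm(motion=[[[0.15,0,-0.05,0,0,0,-1],[0.15,0,-0.05,0,0,0,-1],[0.15,0,-0.05,0,0,0,-1],[0.15,0,-0.05,0,0,0,-1],[0.15,0,-0.05,0,0,0,-1],[0.15,0,-0.05,0,0,0,-1],[0.15,0,-0.05,0,0,0,-1],[0.15,0,-0.05,0,0,0,-1]]])

```text
clock: 23.98
position: [0.4654, 0.0896, 0.2287]
ee_rot: [0.14, 3.138, -0.0]
force: [0.1, -0.0, 0.1]
width: 1.0
gripper_force: 0.0
```

Run:
```python
from h import *
Z["doming_cube"]=.061
look(["doming_cube","cube_insert"]);cv2.imwrite("pics/end.png",get_image("wrist")[:,:,::-1])
```

```text
doming_cube 0.66 [324. 269.] [577.1, 80.0, 54.3, 37.6, 84.9]
doming_cube 0.38 [134. 248.] [535.3, -153.5, 79.3, 4.2, 84.9]
cube_insert 0.9 [322. 246.] [587.0, 76.7, 91.2, 79.0, 84.9]
cube_insert 0.31 [132. 252.] [558.2, -188.7, 92.0, 6.4, 84.9]
```

View pics/end.png

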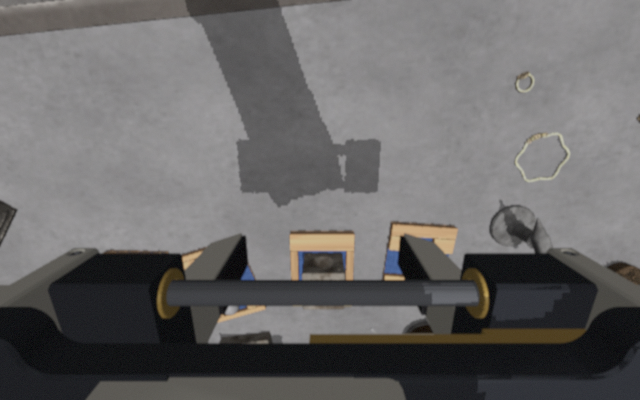

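The wrist view shows the cube within its insert at (322,262), but its height is not clear; I'll check with the scene camera.

Run:
```python
from h import *
im=get_image("scene")[130:280,270:440];cv2.imwrite("pics/end2.png",cv2.resize(im,None,fx=4,fy=4,interpolation=2)[:,:,::-1])
```

```text
(no output)
```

View pics/end2.png

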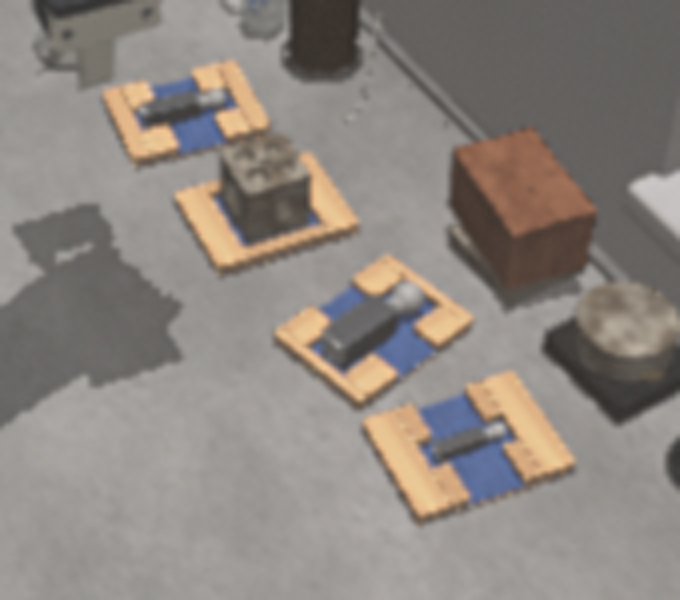

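All four parts are down in their pockets: cube at crop (265,190), punches at (185,105), (370,320) and (468,440).

```bash
python3 -c "from cell import *;print(sign_off())"
```

```text
the job is handed in; nothing more can be done
None
```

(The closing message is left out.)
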